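# Clamp a square tube: push it home, snug the knob, one-eighth turn more

### The job

Push the square steel tube along its channel, gently, until its far end sits fully home against the end stop. Then tighten the clamp's black knob (clockwise seen from above) until its resistance rises sharply, that is when the pad has met the tube, and from there give it one-eighth of a turn more (45 degrees), no less and not much more, or the thin tube is crushed. Let go of the knob, leave the tube clamped at the stop, and do not disturb the other things on the bench.

Things in the scene. Friction and masses are not known exactly. Their poses are not given: they have to be found in the camera images.
- fixture: grey clamp fixture, bolted down; origin on the bench right under the knob's axis, z up. Base plate 130 mm wide (x), y from -105 to +165 mm, 12 mm thick. The tube lies in a channel along its y, 33 mm wide between rails (y -85 to +85 mm, tops 38 mm above the bench). A bridge 114 mm wide (x), 34 mm long (y), spans the channel at the origin, its top 80 mm above the bench.
- stop (a point): middle of the end stop's face (block 56 mm wide, top 52 mm above the bench) that the tube's far end must meet; at fixture y = +85 mm, 35 mm above the bench
- tube: thin-walled square steel tube 30 x 30 mm, 200 mm long (its y, as the fixture's y), 0.45 kg; origin: centre of its underside. Lies in the channel with 1.5 mm play each side, under the bridge, 10 to 45 mm short of the stop at the start. Underside about 20 mm above the bench; packing under it makes this uncertain by 2.4 mm either way.
- tube_near (a point): centre of the tube's near end face, about 35 mm above the bench: the end away from the stop, to be pushed towards the fixture's +y. About 5 N slides the tube. It always stands clear of base plate and rails; at fixture y = -115 mm when home
- tube_far (a point): centre of the tube's far end face; at fixture y = +85 mm when the tube is fully home
- knob_grip (a point): on the knob's vertical axis, 110 mm above the bench. The wing knob is a black bar 96 mm long (this frame's x, 48 mm each side of the axis), 14 mm thick (its y), with upright flat sides, from 90 to 124 mm above the bench, on a hub 24 mm across on top of the bridge. It stays at this height as it turns; pinch it, or push one wing round with shut fingers.
- knob (a joint): knob angle, rad, growing clockwise from above (tightening), range 0 to 4; starts at 0 to 0.3; at 0 the bar lies along the fixture's x. It lowers the pad on to the tube, met 0.15 to 2.1 rad from the start, unknown beforehand. Till then it runs free (0.03 N m); there the torque to keep it turning jumps by some 0.13 N m within 0.1 rad, then climbs about 0.2 N m per rad. It stays where left.
- pad: round steel clamp pad under the bridge, 29 mm across, 10 mm thick, sprung, turns with the knob; origin: centre of its underside. At the start 0.5 to 6 mm above the tube. After contact it presses harder the more the knob is turned, about 14 N within 0.1 rad and 22 N more per further rad; the knob does not spring back when released.
- wrench: a steel wrench, 170 mm long, lying beside the fixture; to be left alone
- pipe_offcut: an upright offcut of pipe, 48 mm across, 55 mm high, beside the fixture; to be left alone
- hammer: a hammer lying on the bench; to be left alone
- screwdriver: a screwdriver lying on the bench; to be left alone
- flange: a steel flange plate 90 x 70 x 8 mm; to be left alone
- bolt_jar: a jar 64 mm across, 85 mm high; to be left alone
- grind_disc: a black disc 114 mm across, 6 mm thick; to be left alone
There are look-alikes about, which are no part of the job. There is more than one size of the tube; the one meant has the size given above.

How it is judged:
By the outcome, as a careful person would: the job done as asked, in the order asked, and still so for the second after the job is handed in, with the robot touching nothing.
It also fails if it takes over 58 s, if anything falls off the work surface, if the arm or the gripper's body presses on something with over 40 N, if the wrist force passes 120 N, or if a joint passes its speed limit or range.

### The arm

A 7-joint arm with a two-finger parallel gripper is mounted at the origin on the work surface. World frame = base frame: x ahead of the robot, y to its left, z up, the work surface at z = 0. Lengths are in mm, angles in rad, forces in N, time in s.
With the tool pointing down it reaches from about 350 to 900 mm from the base axis. Payload 7.2 kg.
Tool frame: the origin (TCP) lies midway between the tips of the shut fingers; the grasp point (between the pads) lies 19 mm behind it; z points along the fingers, y is the direction in which the jaws open and shut (so a half turn about z gives the same grasp; the last joint's range is limited). The gripper opens to 88 mm and grips with 3 to 60 N. Pads are 20 mm wide; open, the fingers measure 115 mm over their backs; the gripper's body (75 mm by 178 mm) begins 61 mm behind the grasp point.
Start: joints at [-1.176, 0.411, -0.013, 1.596, 0.006, 1.134, -0.082], TCP at [279.044, 559.253, 222.653] pointing down, gripper open.
Joint ranges: [-2.95, 2.95], [-0.29, 1.99], [-1.47, 1.44], [0.14, 2.54], [-1.03, 4.17], [0.13, 1.85], [-2.86, 2.86]. Speed limits (rad/s): [2.39, 2.39, 3.01, 3.01, 3.14, 3.14, 3.14].

### API

Orientations are given as a unit quaternion [w, x, y, z].
In Python, from cell import state, vision, job gives the robot as it stands. The module is installed in compiled form; this text tells all that it offers.
- The arm moves only by the tool step_arm, never from a script. Its argument "rows" is a list of rows, each a list of 5 numbers: the opening, from 0 (shut) to 1 (fully open), then the shift along the tool's x, y, z in m, then the turn about the tool's z in rad. A call has 1 to 8 rows; each row is the pose to reach, as a shift and turn from the pose commanded when the call began, along the tool's axes at that moment; what a row does not reach only later rows make up. A row lasts 1/12 s, in which the tool goes at most 41.7 mm and 7.16 degrees, less where a joint would pass 70% of its speed; a pose out of reach is approached as far as the arm can. A call with a gripper value outside its range is refused whole. The fingers move at their own pace and stop on an object; the grip force is fixed at half the most. Time passes only in rows, so rows that repeat a pose let the fingers close. It gives the time, the measured TCP pose, the force and the opening at its end, in the units of the state.
- state(): the state, without advancing time (a new reading comes with each control period).
- vision.get_image(name): name is "scene" or "side" or "wrist"; returns the picture (420x560x3 uint8, red, green, blue); there is no depth.
- vision.camera_model(name): a dict with "fov_y" (degrees; the focal length in pixels is half the picture's height over the tangent of half this angle, whatever the lens; pixels are square), "cx", "cy" (the principal point, pixels), "view" (4x4, takes a point from world to camera coordinates); the wrist camera has in their place "tool_from_camera" (4x4, takes a point from camera to tool coordinates, whose origin is the TCP and whose axes are the flange's). Camera axes: x right, y up, looking along -z (the intrinsics and any distortion apply to the point x, -y, -z); pixel columns grow to the right and rows downward; lengths in mm; the calibration is good to about 2 mm. A picture is of the moment at which its call begins: read the wrist's pose just before it. camera_model takes no time and is no camera call.
- job.hand_in(): hands the job in, once; it reports no verdict.
The state is a dict: "time_s": time; "joint_pos": joint angles; "joint_velocities": joint speeds; "effort": joint torques, N m; "position": TCP position; "eef_rot": TCP orientation; "wrist_force": force on the tool from outside, world axes, zero at the start; "ft_torque": the same for the moment, N m; "grip_width": finger opening in mm.
Only numpy, scipy, OpenCV 4.12 (cv2) and the standard library are available. Lean on these libraries where they do the work, as an engineer would, in place of code of your own. Each camera call takes 0.05 s, during which the arm holds its last target.

## Working session

There is one attempt and no reset: what is moved stays moved. The work goes in short steps, Python scripts to look and compute and a tool call to move; the robot and the scene stay as the last step left them, time stands still between calls to the robot, and variables do not carry over. Pictures are saved under pics/ and viewed, and the job is handed in when it is done.

Besides the shell and the picture viewer there is one more tool, called after ">>>" by a JSON object that holds its "name" and its "arguments". step_arm: Moves the arm, as the interface text tells. Its arguments: {"type":"object","properties":{"rows":{"type":"array"}},"required":["rows"]}

```bash
mkdir -p pics
python3 - <<'E'
from cell import state, vision
import cv2, numpy as np
s=state();print(s)
np.set_printoptions(suppress=True,precision=4)
for n in ["scene","side","wrist"]:
    im=vision.get_image(n); cv2.imwrite(f"pics/{n}0.png",im[:,:,::-1]); print(n,vision.camera_model(n))
E
```

```text
{'time_s': 0.0, 'joint_pos': array([-1.17619831,  0.41189024, -0.01268997,  1.59705481,  0.00559049,
        1.13429157, -0.08220458]), 'joint_velocities': array([-3.24160131e-04,  6.96180069e-05,  2.44615952e-04, -6.38132969e-04,
        4.73519351e-04, -1.69188022e-04,  4.19624954e-04]), 'effort': array([ 6.46987210e-04, -5.87956023e+01,  6.41857032e-01, -2.91066384e+01,
       -5.38436032e-02,  1.83277490e-02,  1.61962844e-04]), 'position': array([278.85227116, 558.77259456, 221.81080681]), 'eef_rot': array([-1.28307641e-04,  2.29341402e-01,  9.73345712e-01, -7.93939828e-04]), 'wrist_force': array([-0.4420206 ,  0.16907688,  0.18025661]), 'ft_torque': array([ 0.00300953, -0.00289918, -0.00999095]), 'grip_width': 87.94978365192169}
scene {'fov_y': 45.82636749491449, 'cx': 282.11337368199236, 'cy': 203.2644722691274, 'view': array([[   -0.8593,     0.5113,     0.0155,   479.3931],
       [   -0.3387,    -0.5914,     0.7318,   110.736 ],
       [    0.3833,     0.6236,     0.6813, -1717.4217],
       [    0.    ,     0.    ,     0.    ,     1.    ]])}
side {'fov_y': 42.24114252215175, 'cx': 282.3826178643433, 'cy': 218.10605200389884, 'view': array([[    0.9732,    -0.2295,    -0.0118,  -531.1494],
       [    0.1694,     0.6815,     0.712 ,  -141.5098],
       [   -0.1553,    -0.6949,     0.7021, -1677.8242],
       [    0.    ,     0.    ,     0.    ,     1.    ]])}
wrist {'fov_y': 67.79406936675304, 'cx': 281.8999261894744, 'cy': 211.78664664454496, 'tool_from_camera': array([[   0.0003,    0.9642,    0.2651,   73.499 ],
       [   1.    ,   -0.    ,   -0.0008,    0.0945],
       [  -0.0008,    0.2651,   -0.9642, -161.5196],
       [   0.    ,    0.    ,    0.    ,    1.    ]])}
```

View pics/scene0.png

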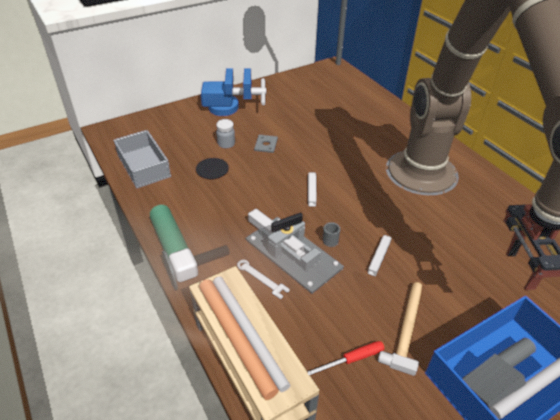

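View pics/side0.png

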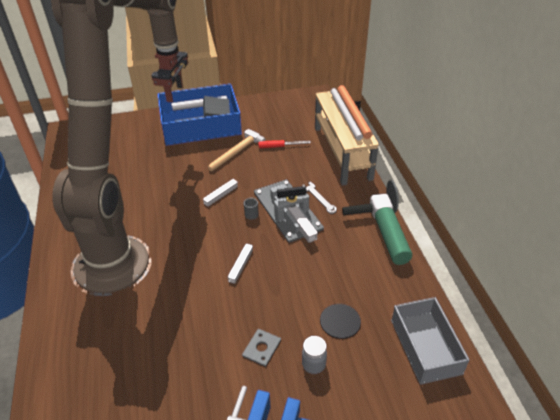

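View pics/wrist0.png

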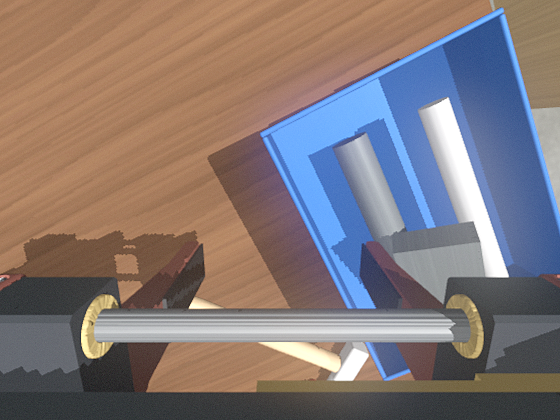

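The fixture is at scene (290,245) and side (290,210). Its tube sticks out at scene (258,217) and side (308,232). Other candidates are loose bars at scene (312,188) and (380,255). I'll enlarge to confirm.

Run:
```python
import cv2, numpy as np
a=cv2.imread("pics/scene0.png")[170:300,225:400]; b=cv2.imread("pics/side0.png")[165:255,235:345]
cv2.imwrite("pics/c1.png",cv2.resize(a,None,fx=4.5,fy=4.5,interpolation=cv2.INTER_CUBIC))
cv2.imwrite("pics/c2.png",cv2.resize(b,None,fx=6.5,fy=6.5,interpolation=cv2.INTER_CUBIC))
```

```text
(no output)
```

View pics/c1.png

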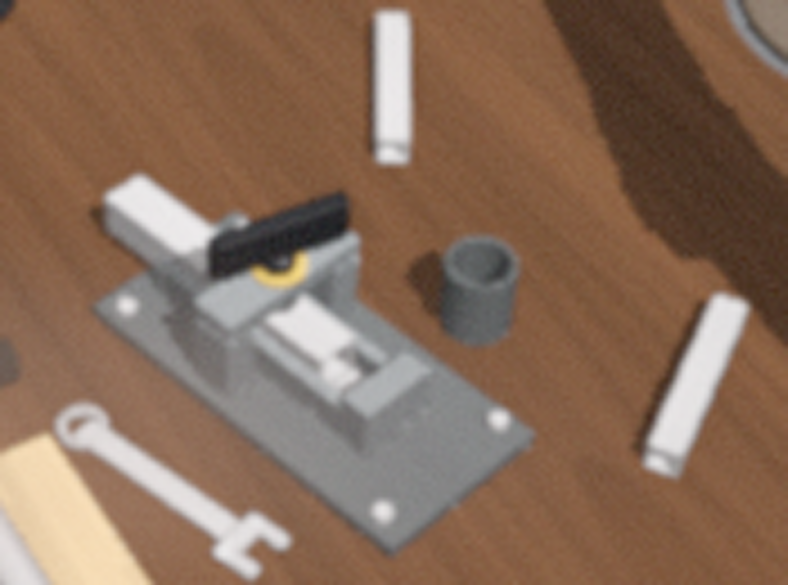

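View pics/c2.png

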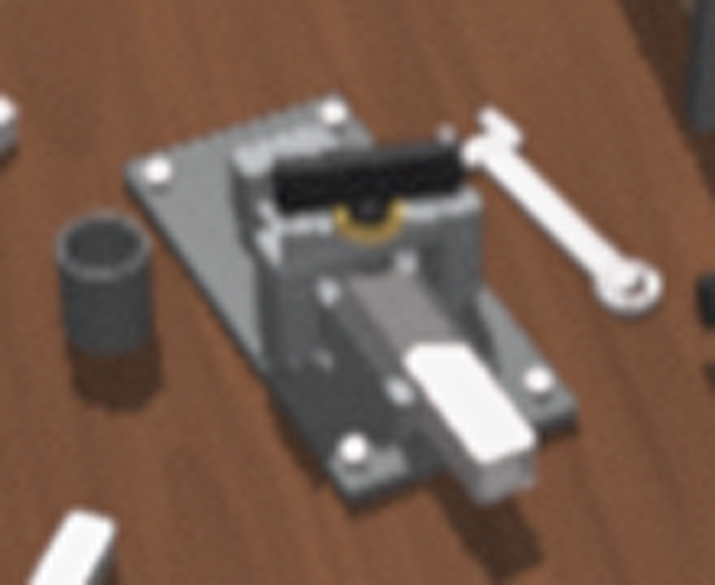

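The two loose bars at scene (312,188) and (380,255) lie on the bench. The tube meant is the one in the fixture, under the bridge, with its near end at scene ≈(253,215). Its far end is short of the stop by a visible gap at scene ≈(303,251).

```bash
cat > h.py <<'E'
import numpy as np, cv2
from cell import state, vision
np.set_printoptions(suppress=True,precision=3)
from scipy.spatial.transform import Rotation as R
def cam(n,st=None):
    m=vision.camera_model(n); f=210/np.tan(np.radians(m['fov_y']/2))
    if n=='wrist':
        T=np.eye(4); q=st['eef_rot']; T[:3,:3]=R.from_quat([q[1],q[2],q[3],q[0]]).as_matrix(); T[:3,3]=st['position']
        V=np.linalg.inv(T@np.array(m['tool_from_camera']))
    else: V=np.array(m['view'])
    return f,m['cx'],m['cy'],V
def ray(c,p):
    f,cx,cy,V=c; d=np.array([(p[0]-cx)/f,-(p[1]-cy)/f,-1]); W=np.linalg.inv(V); return W[:3,3],W[:3,:3]@d
def onz(c,p,z):
    o,d=ray(c,p); return o+d*(z-o[2])/d[2]
def proj(c,P):
    f,cx,cy,V=c; q=V[:3,:3]@np.asarray(P,float)+V[:3,3]; return np.array([cx+f*q[0]/-q[2],cy+f*q[1]/q[2]])
E
python3 - <<'E'
from h import *
S=cam('scene');D=cam('side')
print("plate corners scene")
for p in [(533,435),(390,551),(95,305)]: print(onz(S,(p[0]/4.5+225,p[1]/4.5+170),12))
print("side")
for p in [(127,163),(340,95),(578,415),(350,503)]: print(onz(D,(p[0]/6.5+235,p[1]/6.5+165),12))
print("knob top ends scene"); 
for p in [(210,240),(345,195)]: print(onz(S,(p[0]/4.5+225,p[1]/4.5+170),124))
print("side")
for p in [(276,160),(460,146)]: print(onz(D,(p[0]/6.5+235,p[1]/6.5+165),124))
print("tube near top edge scene")
for p in [(105,195),(140,174)]: print(onz(S,(p[0]/4.5+225,p[1]/4.5+170),50))
print("side")
for p in [(478,460),(533,440)]: print(onz(D,(p[0]/6.5+235,p[1]/6.5+165),50))
E
```

```text
plate corners scene
[490.194 220.028  12.   ]
[615.412 249.584  12.   ]
[673.746 -12.436  12.   ]
side
[496.846 215.073  12.   ]
[620.909 241.702  12.   ]
[678.16  -24.398  12.   ]
[553.892 -55.084  12.   ]
knob top ends scene
[634.352  69.343 124.   ]
[542.864  76.951 124.   ]
side
[548.785  74.578 124.   ]
[638.694  62.752 124.   ]
tube near top edge scene
[637.158 -65.103  50.   ]
[607.438 -71.303  50.   ]
side
[611.501 -76.874  50.   ]
[640.538 -70.456  50.   ]
```

Fixture origin is ≈(591,71), yaw ≈12.4°, the knob starts at ≈0.3 rad, and the tube is ≈30 mm short. I'll move over and shut the fingers.

>>> {"name": "step_arm", "arguments": {"rows": [[0,-0.203,-0.1445,0,0],[0,-0.203,-0.1445,0,0],[0,-0.203,-0.1445,0,0],[0,-0.203,-0.1445,0,0],[0,-0.203,-0.1445,0,0],[0,-0.203,-0.1445,0,0],[0,-0.203,-0.1445,0,0]]}}

```text
time_s: 0.73
position: [400.7, 331.1, 222.8]
eef_rot: [0.001, 0.234, 0.972, -0.001]
wrist_force: [0.5, -0.5, -0.7]
grip_width: 44.6
```

>>> {"name": "step_arm", "arguments": {"rows": [[0,-0.203,-0.1445,0,0],[0,-0.203,-0.1445,0,0],[0,-0.203,-0.1445,0,0],[0,-0.203,-0.1445,0,0],[0,-0.203,-0.1445,0,0],[0,-0.203,-0.1445,0,0],[0,-0.203,-0.1445,0,0]]}}

```text
time_s: 1.32
position: [516.4, 110.9, 222.9]
eef_rot: [0.001, 0.234, 0.972, -0.001]
wrist_force: [-0.2, 0.2, -0.5]
grip_width: 1.1
```

>>> {"name": "step_arm", "arguments": {"rows": [[0,-0.2,-0.145,0,0.892],[0,-0.2,-0.145,0,0.892],[0,-0.2,-0.145,0,0.892],[0,-0.2,-0.145,0,0.892],[0,-0.2,-0.145,0,0.892],[0,-0.2,-0.145,0,0.892],[0,-0.2,-0.145,0,0.892],[0,-0.2,-0.145,0,0.892]]}}

```text
time_s: 1.98
position: [627.7, -102.1, 221.8]
eef_rot: [-0.0, 0.631, 0.776, -0.001]
wrist_force: [0.3, 0.8, -0.0]
grip_width: 0.4
```

Run:
```python
from h import *
s=state(); im=vision.get_image("wrist"); cv2.imwrite("pics/w1.png",im[:,:,::-1])
np.save("s1.npy",s,allow_pickle=True)
print(s)
```

```text
{'time_s': 1.9833, 'joint_pos': array([-0.26 ,  0.458,  0.491,  1.594, -0.229,  1.149,  0.489]), 'joint_velocities': array([-0.067, -0.021, -0.022,  0.032, -0.01 ,  0.004, -0.017]), 'effort': array([  2.51 , -56.87 ,   9.451, -29.275,   0.055,  -0.06 ,  -1.202]), 'position': array([ 627.651, -102.076,  221.836]), 'eef_rot': array([-0.   ,  0.631,  0.776, -0.001]), 'wrist_force': array([ 0.336,  0.754, -0.011]), 'ft_torque': array([0.004, 0.11 , 0.005]), 'grip_width': 0.36534860496526955}
```

View pics/w1.png

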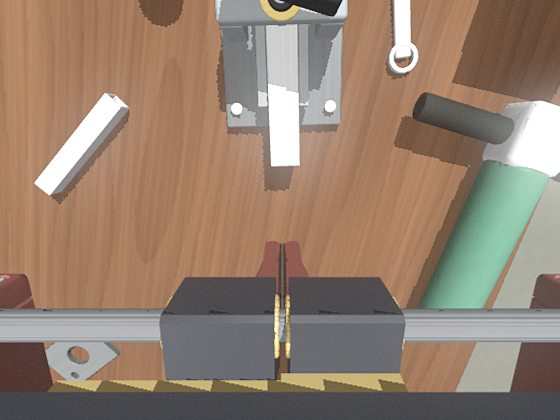

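The wrist view shows the tube's near end edge at ≈(271–299,165), the plate's near edge at ≈(228–341,125) and the knob hub at (280,3).

Run:
```python
from h import *
s=np.load("s1.npy",allow_pickle=True).item(); W=cam('wrist',s)
for p,z in [((271,166),50),((299,165),50),((266,20),50),((298,22),50),((228,126),12),((341,124),12),((280,3),82)]: print(p,onz(W,p,z))
o,d=None,None
im=cv2.imread("pics/w1.png"); cv2.imwrite("pics/w1c.png",cv2.resize(im[0:200,180:380],None,fx=3,fy=3,interpolation=cv2.INTER_CUBIC))
```

```text
(271, 166) [608.882 -73.289  50.   ]
(299, 165) [637.786 -66.156  50.   ]
(266, 20) [577.303  60.809  50.   ]
(298, 22) [607.304  65.354  50.   ]
(228, 126) [551.333 -43.472  12.   ]
(341, 124) [677.473 -14.833  12.   ]
(280, 3) [589.789  66.977  82.   ]
```

View pics/w1c.png

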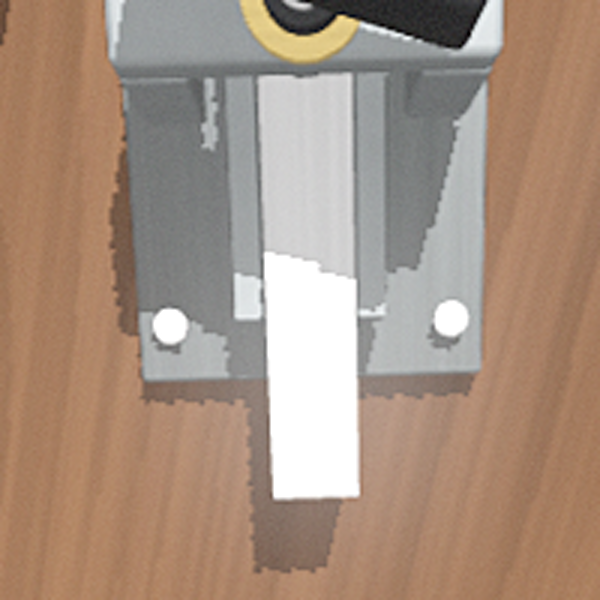

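>>> {"name": "step_arm", "arguments": {"rows": [[0,0,0.002,0.195,0.01],[0,0,0.002,0.195,0.01],[0,0,0.002,0.195,0.01],[0,0,0.002,0.195,0.01],[0,0,0.002,0.195,0.01],[0,0,0.002,0.195,0.01],[0,0,0.002,0.195,0.01],[0,0,0.002,0.195,0.01]]}}

```text
time_s: 2.7
position: [630.7, -98.3, 29.6]
eef_rot: [0.001, 0.63, 0.777, 0.001]
wrist_force: [0.8, -0.7, 1.2]
grip_width: 0.6
```

>>> {"name": "step_arm", "arguments": {"rows": [[0,0.003,0,0,0],[0,0.006,0,0,0],[0,0.009,0,0,0],[0,0.012,0,0,0],[0,0.015,0,0,0],[0,0.018,0,0,0]]}}

```text
time_s: 3.2
position: [626.0, -81.3, 28.0]
eef_rot: [0.0, 0.631, 0.776, 0.0]
wrist_force: [0.2, -2.8, 1.5]
grip_width: 0.5
```

Run:
```python
from h import *
s=state(); im=vision.get_image("wrist"); cv2.imwrite("pics/w2.png",im[:,:,::-1])
print(s)
im=vision.get_image("side"); cv2.imwrite("pics/s2.png",cv2.resize(im[165:255,235:345,::-1],None,fx=6.5,fy=6.5,interpolation=cv2.INTER_CUBIC))
```

```text
{'time_s': 3.2, 'joint_pos': array([-0.226,  0.665,  0.399,  1.765, -0.348,  0.781,  0.552]), 'joint_velocities': array([-0.054, -0.01 ,  0.012,  0.028,  0.01 , -0.024, -0.05 ]), 'effort': array([ -1.093, -63.941,   7.05 , -20.753,  -0.679,   0.602,   0.061]), 'position': array([625.962, -81.317,  28.023]), 'eef_rot': array([0.   , 0.631, 0.776, 0.   ]), 'wrist_force': array([ 0.151, -2.831,  1.461]), 'ft_torque': array([-0.733, -0.127,  0.015]), 'grip_width': 0.5122405626563523}
```

View pics/w2.png

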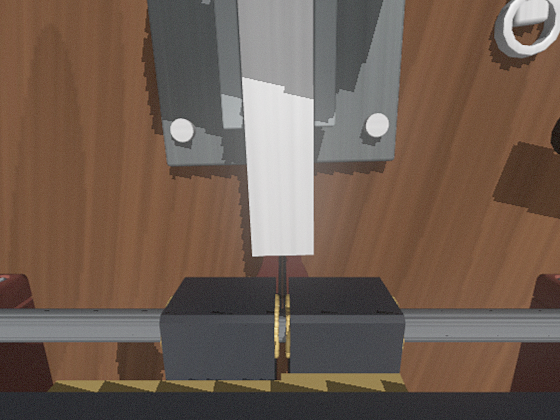

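View pics/s2.png

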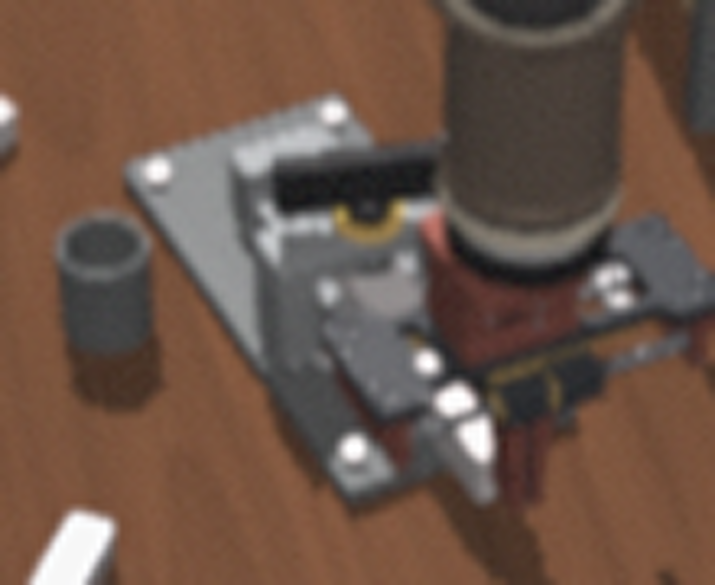

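Contact is just beginning (force y −2.8 N) and the tube end is centred on the fingers. Now I'll push gently.

>>> {"name": "step_arm", "arguments": {"rows": [[0,0.002,0,0,0],[0,0.004,0,0,0],[0,0.006,0,0,0],[0,0.008,0,0,0],[0,0.01,0,0,0],[0,0.012,0,0,0],[0,0.014,0,0,0],[0,0.016,0,0,0]]}}

```text
time_s: 3.97
position: [622.6, -65.9, 27.7]
eef_rot: [0.0, 0.631, 0.776, 0.0]
wrist_force: [-0.0, -3.6, 1.5]
grip_width: 0.7
```

>>> {"name": "step_arm", "arguments": {"rows": [[0,0.001,0,0,0],[0,0.002,0,0,0],[0,0.003,0,0,0],[0,0.004,0,0,0],[0,0.005,0,0,0],[0,0.006,0,0,0],[0,0.007,0,0,0],[0,0.008,0,0,0]]}}

```text
time_s: 4.63
position: [621.0, -58.1, 27.7]
eef_rot: [0.0, 0.631, 0.776, 0.0]
wrist_force: [0.5, -4.0, 2.9]
grip_width: 0.5
```

>>> {"name": "step_arm", "arguments": {"rows": [[0,0.001,0,0,0],[0,0.002,0,0,0],[0,0.003,0,0,0],[0,0.004,0,0,0]]}}

```text
time_s: 4.97
position: [620.1, -54.2, 27.7]
eef_rot: [0.0, 0.631, 0.776, 0.0]
wrist_force: [1.2, -4.5, 2.7]
grip_width: 0.3
```

>>> {"name": "step_arm", "arguments": {"rows": [[0,0.0007,0,0,0],[0,0.0014,0,0,0],[0,0.002,0,0,0]]}}

```text
time_s: 5.22
position: [619.7, -52.2, 27.7]
eef_rot: [0.0, 0.631, 0.776, 0.0]
wrist_force: [1.4, -4.9, 3.4]
grip_width: 0.6
```

>>> {"name": "step_arm", "arguments": {"rows": [[0,0.0007,0,0,0],[0,0.0014,0,0,0],[0,0.002,0,0,0]]}}

```text
time_s: 5.47
position: [619.6, -51.5, 27.7]
eef_rot: [0.001, 0.631, 0.776, -0.0]
wrist_force: [1.4, -8.9, 1.8]
grip_width: 0.6
```

>>> {"name": "step_arm", "arguments": {"rows": [[0,0.0005,0,0,0],[0,0.001,0,0,0],[0,0.001,0,0,0]]}}

```text
time_s: 5.72
position: [619.5, -51.5, 27.7]
eef_rot: [0.001, 0.631, 0.776, -0.001]
wrist_force: [2.7, -9.0, 1.2]
grip_width: 0.5
```

Run:
```python
from h import *
im=vision.get_image("scene"); cv2.imwrite("pics/sc3.png",cv2.resize(im[180:280,240:360,::-1],None,fx=6,fy=6,interpolation=cv2.INTER_CUBIC))
```

```text
(no output)
```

View pics/sc3.png

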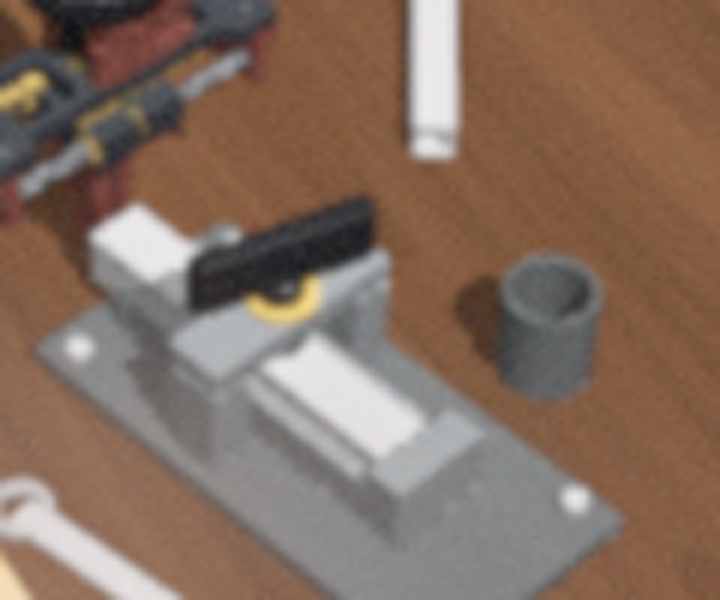

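The gap at the stop, scene crop (380,460), has closed. One slightly firmer nudge to confirm it's the stop and not friction.

>>> {"name": "step_arm", "arguments": {"rows": [[0,0.001,0,0,0],[0,0.002,0,0,0],[0,0.002,0,0,0],[0,0.002,0,0,0]]}}

```text
time_s: 6.1
position: [619.4, -51.4, 27.8]
eef_rot: [0.002, 0.632, 0.775, -0.001]
wrist_force: [4.2, -13.2, -0.6]
grip_width: 0.5
```

Firm: the force climbs with no movement, so the tube is home. Backing off, rising, then moving over to view the knob.

>>> {"name": "step_arm", "arguments": {"rows": [[0,-0.03,0,0,0],[0,-0.03,0,0,0],[0,-0.03,0,-0.22,0],[0,-0.03,0,-0.22,0],[0,-0.03,0,-0.22,0],[0,-0.03,0,-0.22,0],[0.5,-0.03,0,-0.22,0],[0.6,-0.03,0,-0.22,0]]}}

```text
time_s: 6.77
position: [626.7, -75.7, 254.0]
eef_rot: [0.002, 0.63, 0.776, 0.003]
wrist_force: [2.1, 0.0, 0.2]
grip_width: 10.4
```

>>> {"name": "step_arm", "arguments": {"rows": [[0.6,0.085,-0.002,0,0],[0.6,0.085,-0.002,0,0],[0.6,0.085,-0.002,0,0],[0.6,0.085,-0.002,0,0],[0.6,0.085,-0.002,0,0]]}}

```text
time_s: 7.18
position: [604.8, 7.3, 247.0]
eef_rot: [-0.001, 0.63, 0.777, -0.0]
wrist_force: [0.1, -0.6, 0.0]
grip_width: 43.8
```

Run:
```python
from h import *
s=state(); im=vision.get_image("wrist"); cv2.imwrite("pics/w4.png",im[:,:,::-1])
np.save("s4.npy",s,allow_pickle=True)
print(s)
```

```text
{'time_s': 7.1833, 'joint_pos': array([-0.453,  0.379,  0.49 ,  1.641, -0.191,  1.171,  0.29 ]), 'joint_velocities': array([ 0.028,  0.002,  0.027, -0.007,  0.006, -0.002,  0.002]), 'effort': array([ -1.878, -51.894,   4.932, -29.015,  -0.252,   0.08 ,  -0.061]), 'position': array([604.841,   7.317, 247.006]), 'eef_rot': array([-0.001,  0.63 ,  0.777, -0.   ]), 'wrist_force': array([ 0.13 , -0.596,  0.036]), 'ft_torque': array([-0.091,  0.058,  0.008]), 'grip_width': 43.835414941384016}
```

View pics/w4.png

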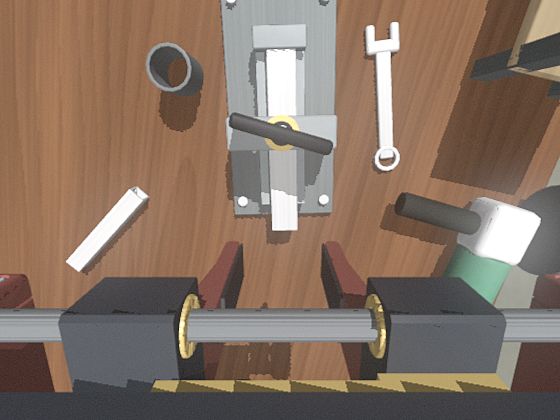

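Run:
```python
from h import *
s=np.load("s4.npy",allow_pickle=True).item(); W=cam('wrist',s)
im=cv2.imread("pics/w4.png"); g=im.max(2)
m=np.zeros_like(g); m[100:165,222:340]=(g[100:165,222:340]<75)
n,l,st,c=cv2.connectedComponentsWithStats(m); i=1+np.argmax(st[1:,4]); print(st[i])
r=cv2.minAreaRect(np.argwhere(l==i)[:,::-1].astype(np.float32)); print(r, cv2.boxPoints(r))
for p in cv2.boxPoints(r): print(onz(W,p,124)[:2],onz(W,p,107)[:2])
cv2.imwrite("pics/w4c.png",cv2.resize(im[95:170,215:345],None,fx=6,fy=6,interpolation=cv2.INTER_CUBIC))
```

```text
[229 122  15   9  20]
((235.29232788085938, 127.23847961425781), (16.124515533447266, 2.8527989387512207), 29.744882583618164) [[227.585 124.477]
 [229.    122.   ]
 [243.    130.   ]
 [241.585 132.477]]
[541.983  70.284] [539.155  69.779]
[542.857  72.603] [540.082  72.237]
[556.034  68.465] [554.046  67.851]
[555.181  66.122] [553.142  65.368]
```

View pics/w4c.png

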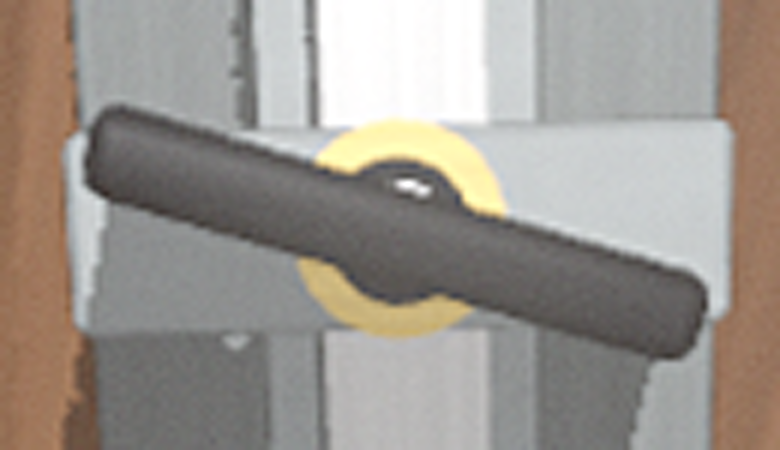

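Run:
```python
from h import *
s=np.load("s4.npy",allow_pickle=True).item(); W=cam('wrist',s)
c=lambda x,y:(215+x/6-.4,95+y/6-.4)
print("ring",onz(W,c(402,228),82))
a=onz(W,c(90,150),124);b=onz(W,c(705,314),124);print(a,b,(a+b)/2,np.linalg.norm(a-b),np.degrees(np.arctan2((b-a)[1],(b-a)[0])))
for p in [((115,105),(690,275)),((105,200),(660,355))]:
  for z in (124,90):
    d=onz(W,c(*p[1]),z)-onz(W,c(*p[0]),z); print(np.degrees(np.arctan2(d[1],d[0])))
print("bridge", [onz(W,c(*p),80) for p in [(72,135),(730,125),(725,315),(82,330)]])
print("plate near",onz(W,(236,213),12),onz(W,(332,212),12))
q=s['eef_rot'];M=R.from_quat([q[1],q[2],q[3],q[0]]).as_matrix();print(M, np.degrees(np.arctan2(M[1,0],M[0,0])))
```

```text
ring [589.833  72.531  82.   ]
[543.041  74.702 124.   ] [636.456  70.52  124.   ] [589.748  72.611 124.   ] 93.5089821788247 -2.563704531135902
-3.9758148169972922
-3.975814816997297
-3.315912914543727
-3.3159129145437287
bridge [array([532.536,  75.838,  80.   ]), array([640.127, 100.227,  80.   ]), array([647.149,  69.797,  80.   ]), array([539.409,  44.408,  80.   ])]
plate near [552.401 -41.69   12.   ] [675.737 -14.159  12.   ]
[[-0.207  0.978 -0.002]
 [ 0.978  0.207  0.001]
 [ 0.001 -0.001 -1.   ]] 101.92685188045411
```

Knob axis ≈(590,72.6), from the ring, bar and bridge, which all agree. The bar is at ≈−3.6° world. Aligning above it.

>>> {"name": "step_arm", "arguments": {"rows": [[0.6,0.067,-0.001,0.06,-0.9],[0.6,0.067,-0.001,0.06,-0.9],[0.6,0.067,-0.001,0.06,-0.9],[0.6,0.067,-0.001,0.06,-0.9],[0.6,0.067,-0.001,0.06,-0.9],[0.6,0.067,-0.001,0.06,-0.9],[0.6,0.067,-0.001,0.06,-0.9],[0.6,0.067,-0.001,0.06,-0.9]]}}

```text
time_s: 7.9
position: [590.8, 69.8, 187.2]
eef_rot: [-0.0, 0.229, 0.974, -0.0]
wrist_force: [-0.6, -0.1, -0.2]
grip_width: 52.8
```

>>> {"name": "step_arm", "arguments": {"rows": [[0.6,0,0,0,-0.4],[0.6,0,0,0,-0.4],[0.6,0,0,0,-0.4],[0.6,0,0,0,-0.4],[0.6,0,0,0,-0.4],[0.6,0,0,0,-0.4]]}}

```text
time_s: 8.4
position: [590.8, 70.8, 187.5]
eef_rot: [-0.0, 0.035, 0.999, -0.0]
wrist_force: [0.8, 0.2, 0.2]
grip_width: 52.3
```

Run:
```python
from h import *
s=state(); im=vision.get_image("wrist"); cv2.imwrite("pics/w5.png",im[:,:,::-1])
q=s['eef_rot'];M=R.from_quat([q[1],q[2],q[3],q[0]]).as_matrix();print(s['position'],s['joint_pos'],M, np.degrees(np.arctan2(M[1,0],M[0,0])),s['ft_torque'],s['wrist_force'])
d=np.array([590,72.6,93])-s['position'];print(M.T@d)
```

```text
[590.795  70.765 187.485] [-0.334  0.392  0.177  1.723 -0.078  1.033  1.37 ] [[-0.997  0.071 -0.   ]
 [ 0.071  0.997  0.   ]
 [ 0.    -0.    -1.   ]] 175.93261035856048 [ 0.029  0.02  -0.053] [0.775 0.154 0.235]
[ 0.893  1.776 94.485]
```

View pics/w5.png

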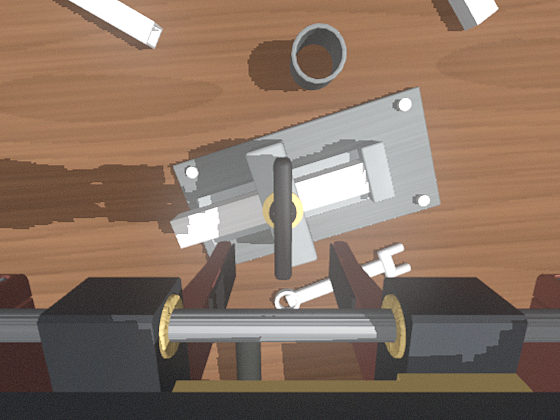

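The wrist view shows the bar upright at column ≈283, the ring at (283,211), and the jaws either side. Checking the numbers.

Run:
```python
from h import *
s=state(); W=cam('wrist',s)
im=cv2.imread("pics/w5.png")
print(onz(W,(283,211),82), onz(W,(283,160),124),onz(W,(284,277),124))
hsv=cv2.cvtColor(im,cv2.COLOR_BGR2HSV); m=cv2.inRange(hsv,(18,80,120),(35,255,255)); m[:185]=0;m[240:]=0;m[:,:255]=0;m[:,310:]=0
ys,xs=np.nonzero(m);print(xs.min(),xs.max(),ys.min(),ys.max()); p=((xs.min()+xs.max())/2,(ys.min()+ys.max())/2); print(p,onz(W,p,81))
g=im.max(2)
for y in (170,185,245,260): 
  xx=np.nonzero(g[y,265:302]<80)[0]+265; print(y,xx.min() if len(xx) else 0,xx.max() if len(xx) else 0, onz(W,((xx.min()+xx.max())/2,y),124) if len(xx) else 0)
```

```text
[590.279  72.753  82.   ] [541.192  75.946 124.   ] [632.977  70.427 124.   ]
263 300 193 227
(np.float64(281.5), np.float64(210.0)) [589.54   71.473  81.   ]
170 0 0 0
185 0 0 0
245 275 275 [605.469  65.356 124.   ]
260 275 275 [617.932  64.414 124.   ]
```

>>> {"name": "step_arm", "arguments": {"rows": [[0.6,0.0008,0.0016,0.035,-0.01],[0.6,0.0008,0.0016,0.065,-0.01],[0.6,0.0008,0.0016,0.085,-0.01],[0.6,0.0008,0.0016,0.094,-0.01],[0.6,0.0008,0.0016,0.094,-0.01],[0.6,0.0008,0.0016,0.094,-0.01]]}}

```text
time_s: 8.95
position: [590.4, 73.1, 94.0]
eef_rot: [0.0, 0.028, 1.0, -0.0]
wrist_force: [-0.5, -0.2, -0.7]
grip_width: 52.8
```

```bash
cat >> h.py <<'E'
def rep():
    s=state();q=s['eef_rot'];M=R.from_quat([q[1],q[2],q[3],q[0]]).as_matrix()
    print(round(s['time_s'],2),s['position'],'hd',round(np.degrees(np.arctan2(M[1,0],M[0,0])),2),'F',s['wrist_force'],'T',s['ft_torque'],'j7',round(s['joint_pos'][6],3),'e7',round(s['effort'][6],3),'w',round(s['grip_width'],2))
E
python3 -c "from h import *;rep()"
```

```text
8.95 [590.402  73.09   94.033] hd 176.78 F [-0.512 -0.171 -0.741] T [ 0.052 -0.027 -0.023] j7 1.398 e7 -0.015 w 52.78
```

>>> {"name": "step_arm", "arguments": {"rows": [[0,0,0,0,0],[0,0,0,0,0],[0,0,0,0,0],[0,0,0,0,0],[0,0,0,0,0],[0,0,0,0,0],[0,0,0,0,0]]}}

```text
time_s: 9.53
position: [590.2, 71.4, 94.0]
eef_rot: [0.0, 0.028, 1.0, -0.001]
wrist_force: [-1.1, -5.7, 3.5]
grip_width: 13.6
```

```bash
python3 -c "from h import *;rep()"
```

```text
9.53 [590.242  71.358  94.029] hd 176.79 F [-1.123 -5.708  3.453] T [-1.052  0.169  0.008] j7 1.399 e7 -0.02 w 13.62
```

Gripped, with a 5.7 N side load. I'll recentre by about 2 mm, then make a small turn.

>>> {"name": "step_arm", "arguments": {"rows": [[0,0,-0.001,0,0],[0,0,-0.002,0,0],[0,0,-0.002,0,0]]}}

```text
time_s: 9.78
position: [590.2, 71.3, 94.0]
eef_rot: [0.0, 0.027, 1.0, 0.0]
wrist_force: [-0.9, -1.6, 4.6]
grip_width: 13.7
```

```bash
python3 -c "from h import *;rep()"
```

```text
9.78 [590.242  71.339  94.022] hd 176.86 F [-0.86  -1.556  4.635] T [-0.289  0.106 -0.017] j7 1.403 e7 0.072 w 13.71
```

>>> {"name": "step_arm", "arguments": {"rows": [[0,0,0,0,0.025],[0,0,0,0,0.05]]}}

```text
time_s: 9.95
position: [590.2, 71.3, 94.0]
eef_rot: [0.0, 0.053, 0.999, 0.0]
wrist_force: [-0.1, -1.0, 5.0]
grip_width: 13.8
```

```bash
python3 -c "from h import *;rep()"
```

```text
9.95 [590.227  71.304  94.001] hd 173.87 F [-0.105 -1.02   4.98 ] T [-0.332  0.174 -0.003] j7 1.358 e7 0.521 w 13.77
```

>>> {"name": "step_arm", "arguments": {"rows": [[0,0,0,0,0.025],[0,0,0,0,0.05]]}}

```text
time_s: 10.12
position: [590.2, 71.3, 94.0]
eef_rot: [0.0, 0.078, 0.997, 0.0]
wrist_force: [-0.7, -0.4, 4.6]
grip_width: 13.6
```

```bash
python3 -c "from h import *;rep()"
```

```text
10.12 [590.216  71.288  94.004] hd 171.0 F [-0.728 -0.414  4.567] T [-0.339  0.17  -0.024] j7 1.315 e7 0.404 w 13.63
```

>>> {"name": "step_arm", "arguments": {"rows": [[0,0,0,0,0.03],[0,0,0,0,0.06],[0,0,0,0,0.1]]}}

```text
time_s: 10.37
position: [590.2, 71.3, 94.0]
eef_rot: [0.0, 0.128, 0.992, 0.0]
wrist_force: [-0.8, -1.1, 5.1]
grip_width: 13.9
```

```bash
python3 -c "from h import *;rep()"
```

```text
10.37 [590.225  71.331  93.988] hd 165.26 F [-0.795 -1.073  5.117] T [-0.284  0.157  0.025] j7 1.229 e7 0.805 w 13.91
```

>>> {"name": "step_arm", "arguments": {"rows": [[0,0,0,0,0.03],[0,0,0,0,0.06],[0,0,0,0,0.1]]}}

```text
time_s: 10.62
position: [590.3, 71.3, 94.0]
eef_rot: [0.0, 0.178, 0.984, 0.0]
wrist_force: [-1.2, -1.1, 5.6]
grip_width: 14.0
```

```bash
python3 -c "from h import *;rep()"
```

```text
10.62 [590.259  71.333  94.009] hd 159.54 F [-1.221 -1.084  5.623] T [-0.276  0.193  0.014] j7 1.144 e7 0.8 w 14.0
```

>>> {"name": "step_arm", "arguments": {"rows": [[0,0,0,0,0.03],[0,0,0,0,0.06],[0,0,0,0,0.1]]}}

```text
time_s: 10.87
position: [590.2, 71.3, 94.0]
eef_rot: [0.0, 0.227, 0.974, 0.0]
wrist_force: [-0.1, -0.8, 6.3]
grip_width: 13.8
```

```bash
python3 -c "from h import *;rep()"
```

```text
10.87 [590.237  71.331  93.998] hd 153.81 F [-0.103 -0.803  6.32 ] T [-0.289  0.213  0.029] j7 1.058 e7 0.799 w 13.81
```

>>> {"name": "step_arm", "arguments": {"rows": [[0,0,0,0,0.03],[0,0,0,0,0.06],[0,0,0,0,0.1]]}}

```text
time_s: 11.12
position: [590.2, 71.3, 94.0]
eef_rot: [0.0, 0.275, 0.961, 0.0]
wrist_force: [-0.2, -1.3, 5.5]
grip_width: 13.7
```

```bash
python3 -c "from h import *;rep()"
```

```text
11.12 [590.25   71.343  93.999] hd 148.07 F [-0.228 -1.251  5.49 ] T [-0.285  0.193  0.05 ] j7 0.973 e7 0.797 w 13.67
```

>>> {"name": "step_arm", "arguments": {"rows": [[0,0,0,0,0.03],[0,0,0,0,0.06],[0,0,0,0,0.1]]}}

```text
time_s: 11.37
position: [590.3, 71.3, 94.0]
eef_rot: [0.0, 0.323, 0.946, 0.0]
wrist_force: [-0.8, -0.7, 5.6]
grip_width: 13.5
```

```bash
python3 -c "from h import *;rep()"
```

```text
11.37 [590.29   71.342  94.04 ] hd 142.35 F [-0.765 -0.725  5.635] T [-0.273  0.183  0.064] j7 0.888 e7 0.796 w 13.46
```

>>> {"name": "step_arm", "arguments": {"rows": [[0,0,0,0,0.025],[0,0,0,0,0.05]]}}

```text
time_s: 11.53
position: [590.2, 71.4, 94.0]
eef_rot: [0.0, 0.346, 0.938, 0.0]
wrist_force: [-0.5, -1.4, 5.9]
grip_width: 14.0
```

```bash
python3 -c "from h import *;rep()"
```

```text
11.53 [590.249  71.351  93.995] hd 139.48 F [-0.497 -1.375  5.853] T [-0.324  0.186  0.001] j7 0.846 e7 0.355 w 13.98
```

>>> {"name": "step_arm", "arguments": {"rows": [[0,0,0,0,0.025],[0,0,0,0,0.05]]}}

```text
time_s: 11.7
position: [590.3, 71.4, 94.0]
eef_rot: [0.0, 0.369, 0.929, 0.0]
wrist_force: [0.1, -1.6, 5.4]
grip_width: 13.8
```

```bash
python3 -c "from h import *;rep()"
```

```text
11.7 [590.276  71.406  94.017] hd 136.63 F [ 0.09  -1.578  5.405] T [-0.31   0.136  0.023] j7 0.804 e7 0.398 w 13.84
```

>>> {"name": "step_arm", "arguments": {"rows": [[0,0,0,0,0.025],[0,0,0,0,0.05]]}}

```text
time_s: 11.87
position: [590.3, 71.4, 94.0]
eef_rot: [0.0, 0.393, 0.92, 0.0]
wrist_force: [-0.8, -1.0, 5.7]
grip_width: 14.0
```

```bash
python3 -c "from h import *;rep()"
```

```text
11.87 [590.254  71.402  94.007] hd 133.77 F [-0.8   -0.976  5.678] T [-0.334  0.227 -0.021] j7 0.761 e7 0.398 w 13.96
```

>>> {"name": "step_arm", "arguments": {"rows": [[0,0,0,0,0.025],[0,0,0,0,0.05],[0,0,0,0,0.075]]}}

```text
time_s: 12.12
position: [590.3, 71.4, 94.0]
eef_rot: [0.0, 0.427, 0.904, 0.0]
wrist_force: [-1.1, -1.0, 5.4]
grip_width: 13.9
```

```bash
python3 -c "from h import *;rep()"
```

```text
12.12 [590.295  71.362  94.018] hd 129.46 F [-1.104 -1.007  5.449] T [-0.299  0.277 -0.053] j7 0.698 e7 0.397 w 13.9
```

>>> {"name": "step_arm", "arguments": {"rows": [[0,0,0,0,0.025],[0,0,0,0,0.05],[0,0,0,0,0.075]]}}

```text
time_s: 12.37
position: [590.3, 71.4, 94.0]
eef_rot: [0.0, 0.46, 0.888, 0.0]
wrist_force: [-0.2, -0.4, 6.1]
grip_width: 14.2
```

```bash
python3 -c "from h import *;rep()"
```

```text
12.37 [590.281  71.366  94.029] hd 125.17 F [-0.211 -0.411  6.051] T [-0.33  0.16 -0.  ] j7 0.634 e7 0.397 w 14.18
```

>>> {"name": "step_arm", "arguments": {"rows": [[0,0,0,0,0.025],[0,0,0,0,0.05],[0,0,0,0,0.075]]}}

```text
time_s: 12.62
position: [590.3, 71.4, 94.0]
eef_rot: [0.0, 0.493, 0.87, 0.0]
wrist_force: [-0.9, -1.0, 5.2]
grip_width: 13.9
```

```bash
python3 -c "from h import *;rep()"
```

```text
12.62 [590.269  71.36   93.998] hd 120.87 F [-0.893 -1.012  5.214] T [-0.299  0.226 -0.011] j7 0.571 e7 0.396 w 13.86
```

>>> {"name": "step_arm", "arguments": {"rows": [[0,0,0,0,0.025],[0,0,0,0,0.05],[0,0,0,0,0.075]]}}

```text
time_s: 12.87
position: [590.3, 71.4, 94.0]
eef_rot: [0.0, 0.526, 0.851, 0.0]
wrist_force: [-1.0, -1.4, 5.5]
grip_width: 13.6
```

```bash
python3 -c "from h import *;rep()"
```

```text
12.87 [590.267  71.397  93.999] hd 116.58 F [-1.01  -1.416  5.533] T [-0.294  0.249  0.045] j7 0.508 e7 0.396 w 13.59
```

Joint-7 effort is very steady (0.396) at this rate, so it's a good detector. Continuing at the same rate.

>>> {"name": "step_arm", "arguments": {"rows": [[0,0,0,0,0.025],[0,0,0,0,0.05],[0,0,0,0,0.075]]}}

```text
time_s: 13.12
position: [590.3, 71.4, 94.0]
eef_rot: [0.0, 0.557, 0.83, 0.0]
wrist_force: [-1.5, -1.1, 6.3]
grip_width: 13.8
```

```bash
python3 -c "from h import *;rep()"
```

```text
13.12 [590.297  71.375  94.002] hd 112.28 F [-1.466 -1.072  6.283] T [-0.342  0.254  0.004] j7 0.445 e7 0.395 w 13.83
```

>>> {"name": "step_arm", "arguments": {"rows": [[0,0,0,0,0.025],[0,0,0,0,0.05],[0,0,0,0,0.075]]}}

```text
time_s: 13.37
position: [590.3, 71.3, 94.0]
eef_rot: [0.0, 0.588, 0.809, 0.0]
wrist_force: [-0.6, 0.0, 5.6]
grip_width: 13.8
```

```bash
python3 -c "from h import *;rep()"
```

```text
13.37 [590.304  71.329  94.025] hd 107.98 F [-0.612  0.041  5.565] T [-0.361  0.199  0.   ] j7 0.382 e7 0.394 w 13.82
```

>>> {"name": "step_arm", "arguments": {"rows": [[0,0,0,0,0.025],[0,0,0,0,0.05],[0,0,0,0,0.075]]}}

```text
time_s: 13.62
position: [590.3, 71.4, 94.0]
eef_rot: [0.0, 0.618, 0.786, 0.0]
wrist_force: [-0.8, -1.1, 5.6]
grip_width: 13.7
```

```bash
python3 -c "from h import *;rep()"
```

```text
13.62 [590.302  71.367  94.   ] hd 103.68 F [-0.759 -1.09   5.629] T [-0.363  0.22  -0.033] j7 0.319 e7 0.394 w 13.65
```

>>> {"name": "step_arm", "arguments": {"rows": [[0,0,0,0,0.025],[0,0,0,0,0.05],[0,0,0,0,0.075]]}}

```text
time_s: 13.87
position: [590.3, 71.4, 94.0]
eef_rot: [0.0, 0.647, 0.763, 0.0]
wrist_force: [-0.8, -0.4, 5.0]
grip_width: 13.5
```

```bash
python3 -c "from h import *;rep()"
```

```text
13.87 [590.295  71.366  94.001] hd 99.39 F [-0.783 -0.419  4.959] T [-0.308  0.213  0.054] j7 0.256 e7 0.393 w 13.49
```

>>> {"name": "step_arm", "arguments": {"rows": [[0,0,0,0,0.025],[0,0,0,0,0.05],[0,0,0,0,0.075]]}}

```text
time_s: 14.12
position: [590.3, 71.4, 94.0]
eef_rot: [0.0, 0.675, 0.738, 0.0]
wrist_force: [-1.4, -0.7, 5.2]
grip_width: 14.0
```

```bash
python3 -c "from h import *;rep()"
```

```text
14.12 [590.337  71.36   94.019] hd 95.09 F [-1.371 -0.686  5.167] T [-0.305  0.209  0.044] j7 0.194 e7 0.392 w 14.03
```

>>> {"name": "step_arm", "arguments": {"rows": [[0,0,0,0,0.025],[0,0,0,0,0.05],[0,0,0,0,0.075]]}}

```text
time_s: 14.37
position: [590.3, 71.4, 94.0]
eef_rot: [0.0, 0.702, 0.712, 0.0]
wrist_force: [-0.4, -0.5, 5.2]
grip_width: 14.0
```

```bash
python3 -c "from h import *;rep()"
```

```text
14.37 [590.33   71.381  94.019] hd 90.79 F [-0.39  -0.455  5.193] T [-0.329  0.271  0.036] j7 0.131 e7 0.391 w 13.96
```

>>> {"name": "step_arm", "arguments": {"rows": [[0,0,0,0,0.025],[0,0,0,0,0.05],[0,0,0,0,0.075]]}}

```text
time_s: 14.62
position: [590.3, 71.4, 94.0]
eef_rot: [0.0, 0.728, 0.685, 0.0]
wrist_force: [-0.7, -0.4, 6.1]
grip_width: 13.8
```

```bash
python3 -c "from h import *;rep()"
```

```text
14.62 [590.345  71.37   94.011] hd 86.49 F [-0.725 -0.445  6.066] T [-0.25   0.28   0.026] j7 0.069 e7 0.391 w 13.76
```

>>> {"name": "step_arm", "arguments": {"rows": [[0,0,0,0,0.025],[0,0,0,0,0.05],[0,0,0,0,0.075]]}}

```text
time_s: 14.87
position: [590.3, 71.4, 94.0]
eef_rot: [0.0, 0.754, 0.657, 0.0]
wrist_force: [0.2, -1.4, 5.2]
grip_width: 13.7
```

```bash
python3 -c "from h import *;rep()"
```

```text
14.87 [590.342  71.351  94.016] hd 82.2 F [ 0.23  -1.445  5.212] T [-0.313  0.255  0.058] j7 0.007 e7 0.388 w 13.66
```

>>> {"name": "step_arm", "arguments": {"rows": [[0,0,0,0,0.025],[0,0,0,0,0.05]]}}

```text
time_s: 15.03
position: [590.4, 71.3, 94.0]
eef_rot: [0.0, 0.77, 0.638, 0.0]
wrist_force: [-0.6, -1.2, 6.3]
grip_width: 13.7
```

```bash
python3 -c "from h import *;rep()"
```

```text
15.03 [590.37   71.344  94.039] hd 79.33 F [-0.612 -1.246  6.314] T [-0.294  0.273  0.042] j7 -0.035 e7 0.371 w 13.71
```

>>> {"name": "step_arm", "arguments": {"rows": [[0,0,0,0,0.025],[0,0,0,0,0.05]]}}

```text
time_s: 15.2
position: [590.3, 71.4, 94.0]
eef_rot: [0.0, 0.785, 0.619, 0.0]
wrist_force: [-0.9, -1.8, 6.1]
grip_width: 13.7
```

```bash
python3 -c "from h import *;rep()"
```

```text
15.2 [590.345  71.363  94.027] hd 76.47 F [-0.885 -1.826  6.15 ] T [-0.3    0.266  0.091] j7 -0.076 e7 0.342 w 13.67
```

>>> {"name": "step_arm", "arguments": {"rows": [[0,0,0,0,0.025],[0,0,0,0,0.05]]}}

```text
time_s: 15.37
position: [590.4, 71.4, 94.0]
eef_rot: [0.0, 0.801, 0.599, 0.0]
wrist_force: [-0.3, -1.3, 6.7]
grip_width: 13.8
```

```bash
python3 -c "from h import *;rep()"
```

```text
15.37 [590.352  71.395  94.037] hd 73.62 F [-0.325 -1.321  6.66 ] T [-0.29   0.297  0.136] j7 -0.118 e7 0.307 w 13.84
```

>>> {"name": "step_arm", "arguments": {"rows": [[0,0,0,0,0.025],[0,0,0,0,0.05]]}}

```text
time_s: 15.53
position: [590.3, 71.4, 94.1]
eef_rot: [0.0, 0.815, 0.579, 0.0]
wrist_force: [-0.7, -1.0, 6.8]
grip_width: 14.0
```

```bash
python3 -c "from h import *;rep()"
```

```text
15.53 [590.332  71.372  94.081] hd 70.75 F [-0.744 -0.98   6.848] T [-0.289  0.317  0.162] j7 -0.159 e7 0.268 w 14.04
```

Resistance is rising (Tz 0.04→0.16, e7 0.39→0.27), starting around heading 79–82°. Stepping on finely to locate the knee.

>>> {"name": "step_arm", "arguments": {"rows": [[0,0,0,0,0.025],[0,0,0,0,0.05]]}}

```text
time_s: 15.7
position: [590.3, 71.3, 94.1]
eef_rot: [0.0, 0.83, 0.558, 0.0]
wrist_force: [-0.6, -0.5, 6.7]
grip_width: 14.0
```

```bash
python3 -c "from h import *;rep()"
```

```text
15.7 [590.345  71.346  94.076] hd 67.9 F [-0.562 -0.5    6.71 ] T [-0.37   0.326  0.213] j7 -0.2 e7 0.225 w 13.99
```

>>> {"name": "step_arm", "arguments": {"rows": [[0,0,0,0,0.025],[0,0,0,0,0.05]]}}

```text
time_s: 15.87
position: [590.4, 71.3, 94.1]
eef_rot: [0.0, 0.843, 0.538, 0.0]
wrist_force: [-1.5, -1.3, 5.6]
grip_width: 13.8
```

```bash
python3 -c "from h import *;rep()"
```

```text
15.87 [590.372  71.343  94.109] hd 65.03 F [-1.473 -1.295  5.585] T [-0.34   0.389  0.186] j7 -0.241 e7 0.212 w 13.8
```

>>> {"name": "step_arm", "arguments": {"rows": [[0,0,0,0,0.025],[0,0,0,0,0.05]]}}

```text
time_s: 16.03
position: [590.4, 71.3, 94.1]
eef_rot: [0.0, 0.856, 0.516, 0.0]
wrist_force: [-0.8, -0.7, 7.0]
grip_width: 14.0
```

```bash
python3 -c "from h import *;rep()"
```

```text
16.03 [590.408  71.348  94.135] hd 62.17 F [-0.81  -0.748  6.987] T [-0.449  0.297  0.181] j7 -0.283 e7 0.202 w 13.97
```

>>> {"name": "step_arm", "arguments": {"rows": [[0,0,0,0,0.025],[0,0,0,0,0.05]]}}

```text
time_s: 16.2
position: [590.4, 71.4, 94.1]
eef_rot: [0.0, 0.869, 0.495, 0.0]
wrist_force: [-0.9, -0.9, 6.3]
grip_width: 13.8
```

```bash
python3 -c "from h import *;rep()"
```

```text
16.2 [590.362  71.359  94.094] hd 59.31 F [-0.927 -0.949  6.306] T [-0.32   0.346  0.197] j7 -0.324 e7 0.192 w 13.83
```

Run:
```python
from h import *
rep(); im=vision.get_image("wrist"); cv2.imwrite("pics/w6.png",im[:,:,::-1]); rep()
cv2.imwrite("pics/w6c.png",cv2.resize(im[180:380,200:360,::-1],None,fx=3,fy=3,interpolation=cv2.INTER_CUBIC))
im=vision.get_image("scene"); cv2.imwrite("pics/sc6.png",cv2.resize(im[180:280,240:360,::-1],None,fx=6,fy=6,interpolation=cv2.INTER_CUBIC))
```

```text
16.2 [590.362  71.359  94.094] hd 59.31 F [-0.927 -0.949  6.306] T [-0.32   0.346  0.197] j7 -0.324 e7 0.192 w 13.83
16.25 [590.355  71.358  94.087] hd 59.2 F [-0.481 -1.373  7.95 ] T [-0.256  0.349  0.05 ] j7 -0.325 e7 0.091 w 13.87
```

View pics/w6.png

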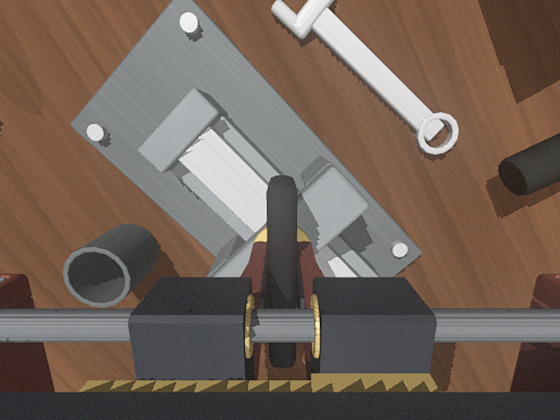

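View pics/w6c.png

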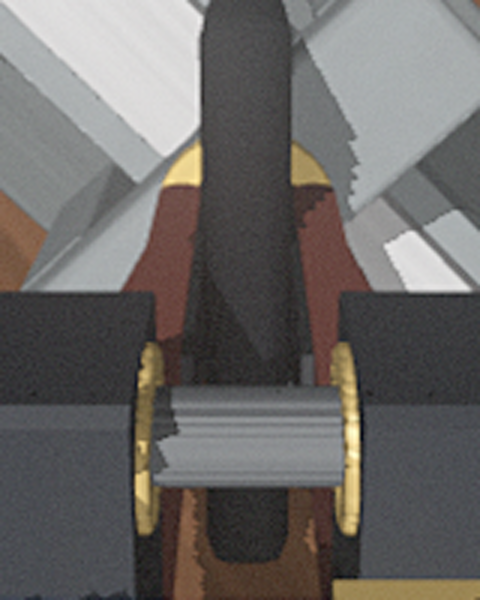

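View pics/sc6.png

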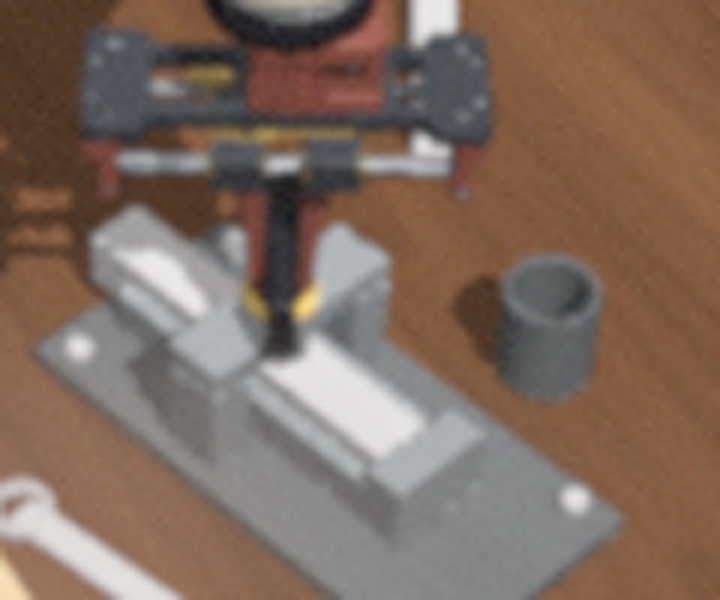

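The bar is still aligned with the fingers, far end at (282,180) and near end at (282,360), so tool heading equals knob angle. Torque onset is between headings ≈82° and 76.5°, and the knee is at ≈68° (0.2 N m/rad after that). I take first firm contact as ≈77–80°, so the target heading is ≈32°.

>>> {"name": "step_arm", "arguments": {"rows": [[0,0,0,0,0.025],[0,0,0,0,0.05],[0,0,0,0,0.075],[0,0,0,0,0.1],[0,0,0,0,0.125],[0,0,0,0,0.15],[0,0,0,0,0.175],[0,0,0,0,0.2]]}}

```text
time_s: 16.97
position: [590.4, 71.4, 94.1]
eef_rot: [0.0, 0.914, 0.406, 0.0]
wrist_force: [-1.1, -1.9, 7.3]
grip_width: 13.8
```

```bash
python3 -c "from h import *;rep()"
```

```text
16.97 [590.397  71.366  94.133] hd 47.85 F [-1.053 -1.895  7.341] T [-0.324  0.333  0.267] j7 -0.488 e7 0.165 w 13.81
```

>>> {"name": "step_arm", "arguments": {"rows": [[0,0,0,0,0.025],[0,0,0,0,0.05],[0,0,0,0,0.075],[0,0,0,0,0.1],[0,0,0,0,0.125],[0,0,0,0,0.15],[0,0,0,0,0.175],[0,0,0,0,0.2]]}}

```text
time_s: 17.63
position: [590.4, 71.3, 94.2]
eef_rot: [0.0, 0.95, 0.312, 0.0]
wrist_force: [-0.8, -1.1, 7.7]
grip_width: 14.1
```

Run:
```python
from h import *
rep(); im=vision.get_image("wrist"); cv2.imwrite("pics/w7.png",im[:,:,::-1]); rep()
```

```text
17.63 [590.419  71.317  94.168] hd 36.4 F [-0.793 -1.114  7.721] T [-0.272  0.424  0.228] j7 -0.652 e7 0.138 w 14.14
17.68 [590.352  71.324  94.125] hd 36.28 F [-0.517 -0.863  8.114] T [-0.274  0.45   0.105] j7 -0.653 e7 0.081 w 13.71
```

View pics/w7.png

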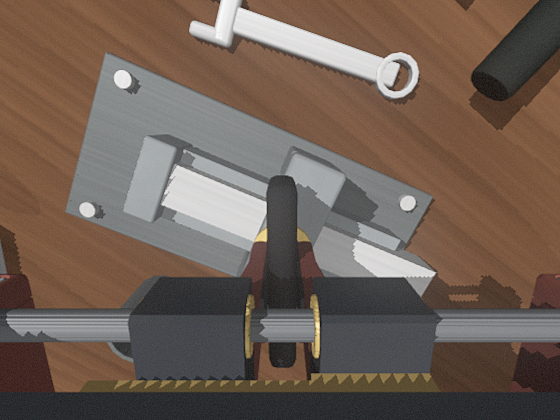

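>>> {"name": "step_arm", "arguments": {"rows": [[0,0,0,0,0.025],[0,0,0,0,0.05],[0,0,0,0,0.075],[0,0,0,0,0.08],[0,0,0,0,0.08]]}}

```text
time_s: 18.1
position: [590.4, 71.3, 94.2]
eef_rot: [0.0, 0.962, 0.274, 0.001]
wrist_force: [-1.6, -0.6, 7.9]
grip_width: 13.9
```

```bash
python3 -c "from h import *;rep()"
```

```text
18.1 [590.442  71.32   94.167] hd 31.85 F [-1.589 -0.631  7.899] T [-0.289  0.473  0.077] j7 -0.717 e7 -0.249 w 13.93
```

Now I'll check the tube at the stop before releasing, then release and rise.

>>> {"name": "step_arm", "arguments": {"rows": [[0.2,0,0,0,0],[0.5,0,0,0,0],[0.5,0,0,0,0],[0.5,0,0,0,0],[0.5,0,0,0,0],[0.5,0,0,0,0]]}}

```text
time_s: 18.6
position: [589.9, 71.2, 93.5]
eef_rot: [-0.0, 0.962, 0.275, -0.0]
wrist_force: [0.9, -0.1, -0.3]
grip_width: 43.2
```

>>> {"name": "step_arm", "arguments": {"rows": [[0.5,0,0,-0.03,0],[0.5,0,0,-0.07,0],[0.5,0,0,-0.11,0],[0.5,0,0,-0.15,0],[0.5,0,0,-0.15,0],[0.5,0,0,-0.15,0]]}}

```text
time_s: 19.1
position: [591.1, 71.2, 245.8]
eef_rot: [-0.0, 0.961, 0.275, 0.002]
wrist_force: [-1.3, 0.2, -0.6]
grip_width: 43.9
```

Run:
```python
from h import *
rep(); s=state();np.save("s8.npy",s,allow_pickle=True); im=vision.get_image("wrist"); cv2.imwrite("pics/w8.png",im[:,:,::-1])
im=vision.get_image("scene"); cv2.imwrite("pics/sc8.png",cv2.resize(im[180:280,240:360,::-1],None,fx=6,fy=6,interpolation=cv2.INTER_CUBIC))
```

```text
19.1 [591.102  71.153 245.761] hd 31.91 F [-1.265  0.193 -0.624] T [-0.01   0.227 -0.075] j7 -0.839 e7 -0.133 w 43.92
```

View pics/w8.png

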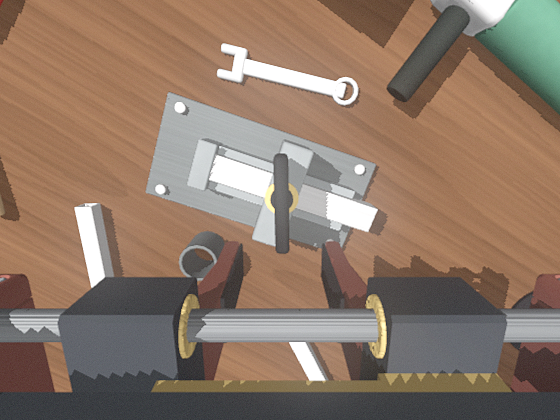

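View pics/sc8.png

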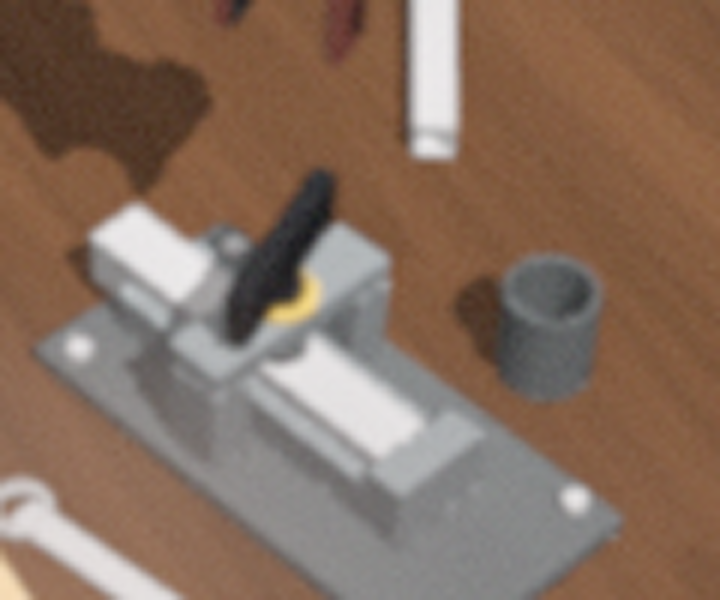

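```bash
python3 - <<'E'
from h import *
for f,sf,hd in [("w8","s8.npy",0)]:
    s=np.load(sf,allow_pickle=True).item(); W=cam('wrist',s)
    im=cv2.imread(f"pics/{f}.png"); g=im.max(2)
    P=[]
    for y in list(range(162,186,3))+list(range(214,244,3)):
        row=g[y,262:302].astype(int); xx=np.nonzero(row<95)[0]
        P.append(((xx.min()+xx.max())/2+262,y,len(xx)))
    P=np.array(P);print(P.tolist())
    pts=np.array([onz(W,p[:2],124)[:2] for p in P if 8<p[2]<20])
    v=cv2.fitLine(pts.astype(np.float32),cv2.DIST_HUBER,0,.01,.01).ravel();print(np.degrees(np.arctan2(v[1],v[0])),v)
E
python3 - <<'E'
import cv2
im=cv2.imread("pics/w8.png");cv2.imwrite("pics/w8c.png",cv2.resize(im[140:265,220:345],None,fx=4.6,fy=4.6,interpolation=cv2.INTER_CUBIC))
E
```

```text
Traceback (most recent call last):
ValueError: zero-size array to reduction operation minimum which has no identity
```

View pics/w8c.png

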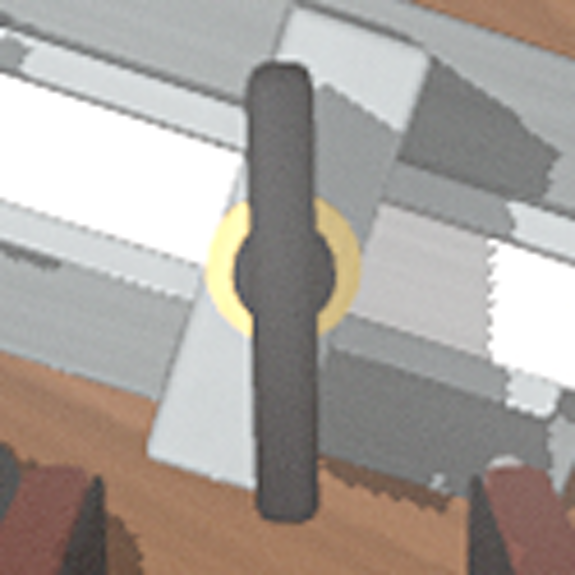

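The bar is ≈0.8° behind the tool, so the knob's final heading is ≈32.7°. The tube's near end in the scene crop, (90,235), hasn't changed since the push, and the far end is flush with the stop at (385,460). The wrench and offcut haven't moved. Handing in.

```bash
python3 -c "
from h import *
rep()
from cell import job
im=vision.get_image('scene');a=cv2.imread('pics/scene0.png')[:,:,::-1]
d=cv2.absdiff(im,np.ascontiguousarray(a)).max(2);print({k:int((d[y0:y1,x0:x1]>60).sum()) for k,(x0,y0,x1,y1) in dict(wrench=(238,258,290,298),offcut=(322,222,342,246),hammer=(380,285,425,375),driver=(305,340,385,375),jar=(215,120,237,150),flange=(252,132,280,152),disc=(194,157,232,180)).items()})
print(job.hand_in())"
```

```text
19.2 [589.399  71.497 242.786] hd 31.92 F [ 0.235  0.014 -0.558] T [-0.08   0.184 -0.009] j7 -0.839 e7 -0.014 w 43.78
{'wrench': 0, 'offcut': 0, 'hammer': 0, 'driver': 0, 'jar': 35, 'flange': 282, 'disc': 3}
the job is handed in; nothing more can be done
None
```

The tube is home against the stop and clamped, the knob is released, and the job was handed in at about 19 s. The one real uncertainty is exactly where the 45° should be counted from.

- **Tube:** I pushed it about 30 mm with shut fingers. It slid at about 4–5 N, and at the stop the force rose to about 14 N with no further movement. After clamping, the scene view shows it still flush with the stop.
- **Knob:** I pinched it and turned it clockwise. It ran free until tool heading about 82°, and the torque rose between there and about 68°. I left the bar at about 32.7°.
- **Where the 45° counts from:** the rise spread over about 0.24 rad, wider than the 0.1 rad described. The final turn is about 49° from the very first rise and about 44° from heading 76.5°, where the rise was clear. It is only about 35° from the end of the rise. I took contact to lie between about 77° and 80°.
- **Other things on the bench:** a before/after picture comparison shows no change at the wrench, offcut, hammer or screwdriver, and almost none at the disc. It does flag changed pixels at the flange and a few at the jar. The robot went nowhere near either, so I take those as the arm's shadow, but I did not check further.
- **At hand-in:** the gripper was open and clear, about 120 mm above the knob, with almost no force on the wrist.

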